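Refit the filter of a desktop air cleaner and lock it

TASK

Put the filter cassette from the slanted stand into the empty bay of the white desktop air cleaner: holding it tilted, hook its orange tongue under the orange lip while its other edge is still raised, then swing it down under control, not letting it drop, until it lies flat and fully home. Then slide the red lock knob across the filter's edge all the way to its stop. Leave the mug, mouse and stapler where they are.

Things in the scene. Friction and masses are not known exactly. Their poses are not given: they have to be found in the camera images.
- cleaner: Fixed white air cleaner, 230 (x) by 210 (y) by 66 mm high. Origin: centre of its underside; z up, +x towards the robot, from the lip side (far) to the lock side (near), within 0.3 rad. In its top an open bay: end walls at x = -76 and +78 mm, side walls at y = +-58 mm, with 45 degree lead-ins on the top 8 mm of the side walls.
- lip_edge (a point): Middle of the free lower edge of the orange lip, at (-60, 0, 58.5) mm in the cleaner's frame, axes alike. The lip spans the bay's width and overhangs it by 16 mm from the -x wall; underside 58.5, top 66.5 mm above the desk. Below it, from x = -76 to -45 mm, a pocket goes down to 20 mm above the desk: a tilted tongue can dip into it.
- bay (a point): Where the origin of a fully home filter belongs (play 2 mm either way in x, 3 mm in y; filter x along cleaner x): at (13, 0, 48) mm in the cleaner's frame, axes alike. It lies on the grey bay floor, 48 mm above the desk and 18 mm below the rim, which runs from x = -45 to +78 mm.
- filter: Loose filter, about 0.3 kg: white frame 126 (x) by 110 (y) by 16 mm, black pleats on top. Origin: centre of its underside; z out of its top. An orange tongue, 8 mm thick, 90 wide, flush with the underside, sticks out 24 mm on the -x side (150 overall). It starts lying unclamped on the stand, tongue low and away from the robot, its x pointing to the robot and rising 30 degrees.
- filter_grip (a point): Grip point in the filter's blue bar, at (0, 0, 38) mm in the filter's frame, axes alike. The bar stands in the middle of the frame, 64 mm long (y), 12 mm thick (x), from the frame's top (z 16) to z 46 mm. Grip it with the fingers along the filter's -z, closing along its x.
- filter_hook (a point): Middle of the tongue's tip, at (-87, 0, 4) mm in the filter's frame; axes alike.
- stand: Fixed grey slanted stand, 140 wide (y), about 150 deep, 95 mm high. Its top slopes up by 30 degrees along its +x, towards the robot, with a 10 mm high stop along the low edge. Origin: at desk level, 62 mm below the middle of the slope (the filter's origin rests there, up to 12 mm off in y). Its x points to the robot within 0.3 rad; stand and cleaner may change sides.
- lock (a joint): Sliding lock on the cleaner's +x rim (near the robot), m: 0 = open, grows along the cleaner's -y, 0.050 = end stop, locked (green dot). Starts at 0 to 0.008. Friction about 2 N, stays where left. Its steel plate, 28 mm wide, underside 67 mm above the desk, reaches in to cleaner x = 64 mm and passes 3 mm above the edge of a filter fully home.
- lock_grip (a point): Point in the red lock knob, 92 mm above the desk, 6 mm below its top, at cleaner x = 100 mm, y = 82 mm less the joint value; axes as the cleaner's. The knob is 16 (x) by 26 (y) by 26 mm tall and stands on the steel plate (top 72 mm above the desk). Grip it from above or push it.
- mug: Bystander: blue ceramic mug, radius 40, 90 mm high, handle at its +y; origin centre of the underside.
- mouse: Bystander: black computer mouse, 105 by 60 by 32 mm, loose; origin centre of the underside, long axis x.
- stapler: Bystander: red and black stapler, 135 by 36 by 41 mm, loose; origin centre of the underside, long axis x.

How it is judged:
By the outcome, as a careful person would: the job done as asked, in the order asked, and still so for the second after the job is handed in, with the robot touching nothing.
It also fails if it takes over 58 s, if anything falls off the work surface, if the arm or the gripper's body presses on something with over 40 N, if the wrist force passes 120 N, or if a joint passes its speed limit or range.

ROBOT

A 6-joint arm with a two-finger parallel gripper is mounted at the origin on the work surface. World frame = base frame: x ahead of the robot, y to its left, z up, the work surface at z = 0. Lengths are in m, angles in rad, forces in N, time in s.
With the tool pointing down it reaches from about 0.375 to 0.975 m from the base axis. Payload 3.8 kg.
Tool frame: the origin (TCP) lies on the mounting face of the last link; the fingertips stand 173 mm ahead of it and the grasp point (between the pads) lies 155 mm ahead of it (bot.tips_ahead is the distance from the TCP to the fingertips, in m); z points along the fingers, y is the line along which they close (so a half turn about z gives the same grasp; the last joint's range is limited). The gripper opens to 85 mm and grips with 20 to 120 N. Pads are 22 mm wide; open, the fingers measure 114 mm over their backs; the gripper's body (76 mm by 85 mm) begins 54 mm behind the grasp point. The pads swing forward as they close: fully open they stand 13 mm farther back than shut.
Start: joints at [1.241, 0.264, 1.604, -0, 1.274, -0.037], TCP at [0.195, 0.646, 0.405] pointing down, gripper open.
Joint ranges: [-2.63, 2.63], [-0.94, 2.18], [0.31, 2.57], [-1.31, 4.45], [0, 2.66], [-2.55, 2.55]. Speed limits (rad/s): [2.57, 2.57, 3.14, 3.14, 3.14, 3.14].

INTERFACE

Orientations are given as a unit quaternion [x, y, z, w].
In Python, from workcell import bot, eyes, workorder gives the robot as it stands. The module is installed in compiled form; this text tells all that it offers.
- The arm moves only by the tool jog_arm, never from a script. Its argument "plan" is a list of rows, each a list of 3 entries, a list of its own where there are three numbers: the shift along the tool's x, y, z in mm, then the turn, a rotation vector about the tool's x, y, z in rad, then the finger opening in mm, from 0 to 85.4. A call has 1 to 8 rows; each row is the pose to reach, as a shift and turn from the pose commanded when the call began, along the tool's axes at that moment; what a row does not reach only later rows make up. A row lasts 1/10 s, in which the tool goes at most 50 mm and 8.59 degrees, less where a joint would pass 70% of its speed; a pose out of reach is approached as far as the arm can. A call with a gripper value outside its range is refused whole. The fingers move at their own pace and stop on an object; "force" is the grip in N (left out, the last holds). Time passes only in rows, so rows that repeat a pose let the fingers close. It gives the time, the measured TCP pose, the force, the opening and the grip force at its end, in the units of the state.
- bot.observe(): the state, without advancing time (a new reading comes with each control period).
- eyes.grab_frame(name): name is "scene" or "side" or "wrist"; returns a dict with "pixels" (420x560x3 uint8, blue, green, red), "depth" (420x560 float32, m along the optical axis (not along the pixel's ray), 0 where there is no reading), "vfov" (degrees; the focal length in pixels is half the picture's height over the tangent of half this angle, whatever the lens; pixels are square), "cx", "cy" (the principal point, pixels), "R" (3x3) and "t" (3): a world point X has camera coordinates R X + t. Camera axes: x right, y down, z forward; pixel columns grow to the right and rows downward; lengths in m; the calibration is good to about 2 mm. The wrist camera is an equidistant fisheye: a pixel r from the principal point sees the ray r / f radians off the axis. A picture is of the moment at which its call begins.
- workorder.finish_job(): hands the job in; it is judged then, once.
Trained networks look in a picture, given as the dict that the camera call returned (one of the last four; its "shot" number tells which), for a name from the list of things; names that differ only in an ending like _2 or _b are one class to them, and where a whole thing is asked for, a point or a joint stands for the part that bears it (a point fixed in the world has none). Each returns a list of dicts, best first, with "confidence" (0 to 1); they miss things now and then, are a little off and sometimes report something else, mostly with a low value. They report only what shows in the picture. A call takes as long as a camera call.
- eyes.look_for(picture, query): "at" ([row, column] in pixels, amid what is visible of it).
The state is a dict: "clock": time; "joint_positions": joint angles; "qd": joint speeds; "effort": joint torques, N m; "tcp_pos": TCP position; "ee_rot": TCP orientation; "force": force on the tool from outside, world axes, zero at the start; "wrist_torque": the same for the moment, N m; "grip_width": finger opening in m; "grip_force": force on a finger pad.
Only numpy, scipy, OpenCV 4.12 (cv2) and the standard library are available. Lean on these libraries where they do the work, as an engineer would, in place of code of your own. Each camera call takes 0.05 s, during which the arm holds its last target. There are 200 camera calls.

## Working session

There is one attempt and no reset: what is moved stays moved. The work goes in short steps, Python scripts to look and compute and a tool call to move; the robot and the scene stay as the last step left them, time stands still between calls to the robot, and variables do not carry over. Pictures are saved under pics/ and viewed, at most 10 in all, crops included, and the job is handed in when it is done.

Besides the shell and the picture viewer there is one more tool, called as name(argument=value, ...), one argument or row to a line, values as JSON. jog_arm: Moves the arm, as the interface text tells. Its arguments: {"type":"object","properties":{"plan":{"type":"array","items":{"type":"array"}},"force":{"type":"number"}},"required":["plan"]}

```bash
mkdir -p pics
cat > h.py <<'E'
import numpy as np, cv2
from scipy.spatial.transform import Rotation as Ro
from workcell import bot, eyes, workorder
def f_of(p): return p["pixels"].shape[0]/2/np.tan(np.radians(p["vfov"]/2))
def cloud(p):
    f=f_of(p); d=p["depth"]; v,u=np.mgrid[:d.shape[0],:d.shape[1]]
    c=np.stack([(u-p["cx"])/f*d,(v-p["cy"])/f*d,d],-1)
    w=(c-np.array(p["t"]))@np.array(p["R"]); w[d==0]=np.nan; return w
E
python3 - <<'E'
from h import *
o=bot.observe(); print({k:np.round(v,3) for k,v in o.items()})
for n in("scene","side"):
    p=eyes.grab_frame(n); cv2.imwrite(f"pics/{n}.png",p["pixels"]); w=cloud(p)
    np.savez(f"{n}.npz",w=w,px=p["pixels"],R=p["R"],t=p["t"],f=f_of(p),c=[p["cx"],p["cy"]])
    print(n,"cam at",-np.array(p["R"]).T@p["t"])
    for q in("cleaner","filter","filter_grip","filter_hook","lip_edge","stand","lock","lock_grip","mug","mouse","stapler"):
        try:
            r=eyes.look_for(p,q)
            print(q,[(np.round(a["at"]),round(a["confidence"],2),np.round(w[int(a["at"][0]),int(a["at"][1])],3)) for a in r[:2]])
        except Exception as e: print(q,e)
E
```

```text
{'clock': np.float64(0.0), 'joint_positions': array([ 1.241,  0.265,  1.605, -0.   ,  1.274, -0.037]), 'qd': array([ 0.003, -0.001,  0.   ,  0.001, -0.001,  0.   ]), 'effort': array([ 3.0000e-03, -5.1513e+01, -3.6732e+01,  0.0000e+00,  1.3000e-02,
       -0.0000e+00]), 'tcp_pos': array([0.195, 0.646, 0.403]), 'ee_rot': array([ 0.146,  0.989, -0.001, -0.   ]), 'force': array([-0.219,  0.354,  0.512]), 'wrist_torque': array([ 0.019,  0.012, -0.04 ]), 'grip_force': np.float64(0.0), 'grip_width': np.float64(0.086)}
scene cam at [ 1.16973748 -0.91488283  1.35568631]
cleaner [(array([254., 255.]), 0.72, array([ 0.605, -0.179,  0.052])), (array([180., 305.]), 0.26, array([0.58 , 0.17 , 0.069]))]
filter [(array([332., 200.]), 0.73, array([ 0.624, -0.477,  0.043])), (array([183., 302.]), 0.7, array([0.581, 0.148, 0.079]))]
filter_grip [(array([179., 301.]), 0.96, array([0.585, 0.14 , 0.103]))]
filter_hook [(array([180., 301.]), 0.83, array([0.585, 0.14 , 0.103]))]
lip_edge [(array([253., 253.]), 0.71, array([ 0.598, -0.179,  0.052])), (array([154., 351.]), 0.2, array([0.64 , 0.425, 0.028]))]

[... 882 characters left out ...]
ay([0.566, 0.173, 0.082]))]
filter_hook [(array([176., 257.]), 0.95, array([0.562, 0.185, 0.076]))]
lip_edge [(array([240., 329.]), 0.57, array([ 0.586, -0.197,  0.047]))]
stand [(array([193., 259.]), 0.64, array([0.519, 0.095, 0.07 ]))]
lock [(array([251., 313.]), 0.51, array([ 0.49 , -0.243,  0.088]))]
lock_grip [(array([242., 326.]), 0.74, array([ 0.573, -0.193,  0.046])), (array([248., 315.]), 0.61, array([ 0.497, -0.242,  0.098]))]
mug [(array([164., 188.]), 0.87, array([0.406, 0.418, 0.053]))]
mouse [(array([157., 234.]), 0.58, array([0.6  , 0.424, 0.015])), (array([159., 187.]), 0.46, array([0.403, 0.424, 0.077]))]
stapler [(array([303., 401.]), 0.75, array([ 0.598, -0.482,  0.04 ]))]
```

Run:
```python
import cv2
a=cv2.imread("pics/scene.png")[90:390,130:430];b=cv2.imread("pics/side.png")[110:360,150:450]
import numpy as np
a=cv2.resize(a,None,fx=1.33,fy=1.33);b=cv2.resize(b,None,fx=1.33,fy=1.33)
b=cv2.copyMakeBorder(b,0,a.shape[0]-b.shape[0],0,0,0);cv2.imwrite("pics/both.png",np.hstack([a,b]))
```

```text
(no output)
```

View pics/both.png

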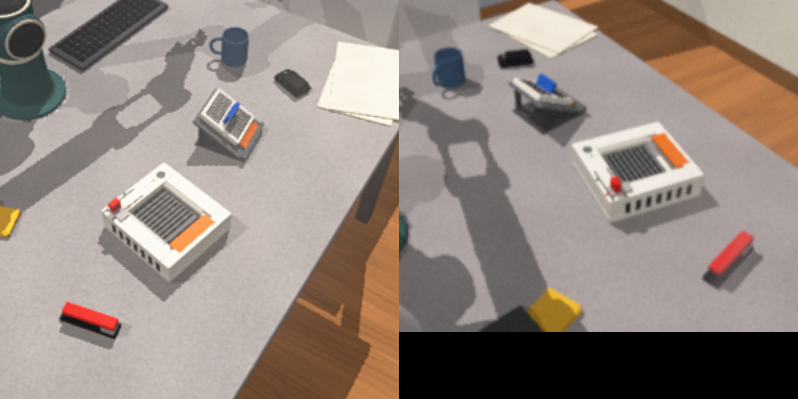

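The crop shows the cleaner in the middle, with the knob at its robot-side, -y corner (115,205) and the lip at (195,232). The filter is on the stand with its blue bar at (232,112). Next I'll fit the poses from the depth clouds.

```bash
cat > fit.py <<'E'
from h import *
def masks(px):
    h=cv2.cvtColor(px,cv2.COLOR_BGR2HSV); H,S,V=h[...,0],h[...,1],h[...,2]
    return dict(blue=(H>105)&(H<130)&(S>130)&(V>60),orange=(H>5)&(H<20)&(S>150)&(V>100),red=((H<4)|(H>174))&(S>150)&(V>80))
def near(w,c,r): return np.hypot(w[...,0]-c[0],w[...,1]-c[1])<r
def rect(P):
    (c,s,a)=cv2.minAreaRect((P[:,:2]*1000).astype(np.float32)); return np.round(c,1),np.round(s,1),round(a,2)
E
python3 - <<'E'
from fit import *
for n in("scene","side"):
    z=np.load(n+".npz"); w=z["w"]; m=masks(z["px"]); print(n)
    k=near(w,(.6,-.18),.2)&(abs(w[...,2]-.066)<.005)
    P=w[k]; print("rim",len(P),rect(P),np.median(P[:,2]))
    for nm,c,r in(("orange",(.67,-.18),.13),("red",(.5,-.24),.06),("blue",(.58,.15),.06),("orange",(.64,.15),.09)):
        P=w[m[nm]&near(w,c,r)]
        if len(P)>3: print(nm,len(P),P.mean(0).round(4),P.min(0).round(3),P.max(0).round(3),rect(P))
    k=near(w,(.58,.15),.11)&(w[...,2]>.03); P=w[k]; print("filt",len(P),P.min(0).round(3),P.max(0).round(3),rect(P))
E
```

```text
scene
rim 2255 (array([ 601.7, -172.5]), array([213.6, 234. ]), 78.77) 0.06655356174767445
orange 331 [ 0.6854 -0.1885  0.0668] [ 0.648 -0.245  0.033] [ 0.714 -0.126  0.076] (array([ 678.6, -184.9]), array([118. ,  51.1]), 79.36)
red 52 [ 0.5011 -0.2345  0.0946] [ 0.491 -0.247  0.078] [ 0.509 -0.22   0.104] (array([ 499.4, -233.1]), array([25.9, 17.4]), 84.46)
blue 48 [0.5803 0.1695 0.1017] [0.573 0.141 0.085] [0.588 0.205 0.11 ] (array([580.1, 172.7]), array([14.6, 63.6]), 0.22)
orange 100 [0.6289 0.1806 0.0314] [0.615 0.134 0.018] [0.64  0.23  0.045] (array([627.7, 182.9]), array([18.1, 95.9]), 8.9)
filt 1350 [0.493 0.087 0.03 ] [0.655 0.24  0.116] (array([574.9, 162.9]), array([153.7, 146.2]), 6.72)
side
rim 2048 (array([ 599.2, -172. ]), array([214.4, 231.8]), 78.97) 0.06412229456135463
orange 268 [ 0.6836 -0.1888  0.0643] [ 0.657 -0.246  0.06 ] [ 0.712 -0.125  0.069] (array([ 684.7, -187.2]), array([123.1,  35.6]), 78.46)
red 63 [ 0.4946 -0.2361  0.0911] [ 0.486 -0.247  0.049] [ 0.537 -0.193  0.101] (array([ 509. , -216.7]), array([70.8, 17.1]), 54.36)
blue 113 [0.5703 0.1701 0.0915] [0.559 0.141 0.078] [0.583 0.206 0.106] (array([571.5, 173.2]), array([22.1, 64.6]), 4.23)
filt 827 [0.49  0.086 0.03 ] [0.623 0.229 0.107] (array([557.7, 160.7]), array([125.3, 140.5]), 6.51)
```

```bash
cat >> h.py <<'E'
def frame(yaw,tilt=0):
    """axes of filter/cleaner-like frame: x at yaw, rising by tilt"""
    return (Ro.from_euler("z",yaw)*Ro.from_euler("y",-tilt)).as_matrix()
def tool_for(F): return np.stack([-F[:,1],-F[:,0],-F[:,2]],1)
def jog(p,R,say=""):
    o=bot.observe(); C=Ro.from_quat(o["ee_rot"]); 
    s=C.inv().apply(np.array(p)-o["tcp_pos"])*1000; r=(C.inv()*Ro.from_matrix(R)).as_rotvec()
    print(say,"shift",s.round(1).tolist(),"turn",r.round(4).tolist(),"t",round(float(o["clock"]),2)); return s,r
E
python3 - <<'E'
from h import *
o=bot.observe()
p=eyes.grab_frame("wrist"); C=Ro.from_quat(o["ee_rot"]).as_matrix(); R=np.array(p["R"]); cam=-R.T@p["t"]
print("cam in tool",C.T@(cam-o["tcp_pos"]),"axes in tool\n",(C.T@R.T).round(3),f_of(p),p["cx"],p["cy"])
jog([.60,.15,.40],tool_for(frame(np.pi+.13)))
E
```

```text
cam in tool [0.07401216 0.0009042  0.030254  ] axes in tool
 [[-0.001 -0.957 -0.291]
 [ 1.    -0.    -0.002]
 [ 0.001 -0.291  0.957]] 325.19226210127806 273.68181378901056 204.40144871433162
 shift [-531.2, -358.2, 4.7] turn [-0.0001, 0.0, 1.148] t 1.25
```

jog_arm(
  plan=[
    [[-531,-358,5],[0,0,1.148],85],
    [[-531,-358,5],[0,0,1.148],85],
    [[-531,-358,5],[0,0,1.148],85],
    [[-531,-358,5],[0,0,1.148],85],
    [[-531,-358,5],[0,0,1.148],85],
    [[-531,-358,5],[0,0,1.148],85],
    [[-531,-358,5],[0,0,1.148],85],
    [[-531,-358,5],[0,0,1.148],85],
  ],
)

```text
clock: 2.05
tcp_pos: [0.4487, 0.3347, 0.4019]
ee_rot: [0.662, 0.75, 0.0, 0.0]
force: [1.3, 0.7, 0.3]
grip_width: 0.085
grip_force: 0.0
```

```bash
python3 -c "
from h import *
jog([.60,.15,.40],tool_for(frame(np.pi+.13)))"
```

```text
shift [-202.1, 127.1, 2.0] turn [0.0008, -0.0004, -0.005] t 2.05
```

jog_arm(
  plan=[
    [[-202,127,2],[0,0,-0.005],85],
    [[-202,127,2],[0,0,-0.005],85],
    [[-202,127,2],[0,0,-0.005],85],
    [[-202,127,2],[0,0,-0.005],85],
    [[-202,127,2],[0,0,-0.005],85],
    [[-202,127,2],[0,0,-0.005],85],
    [[-202,127,2],[0,0,-0.005],85],
  ],
)

```text
clock: 2.75
tcp_pos: [0.6003, 0.1518, 0.3993]
ee_rot: [0.659, 0.752, -0.0, -0.0]
force: [0.6, 0.4, 1.1]
grip_width: 0.0847
grip_force: 0.0
```

```bash
cat >> h.py <<'E'
def wcloud(p):
    f=f_of(p); d=p["depth"]; v,u=np.mgrid[:d.shape[0],:d.shape[1]]
    x=u-p["cx"];y=v-p["cy"];r=np.hypot(x,y)+1e-9;th=r/f;k=np.tan(th)/r
    c=np.stack([x*k*d,y*k*d,d],-1); w=(c-np.array(p["t"]))@np.array(p["R"]); w[(d==0)|(th>1.3)]=np.nan; return w
E
cat > wl.py <<'E'
from fit import *
import sys
n=sys.argv[1]
p=eyes.grab_frame("wrist"); o=bot.observe(); w=wcloud(p); cv2.imwrite(f"pics/{n}.png",p["pixels"])
np.savez(n+".npz",w=w,px=p["pixels"],R=p["R"],t=p["t"],f=f_of(p),c=[p["cx"],p["cy"]])
print(o["tcp_pos"],o["clock"])
m=masks(p["pixels"])
k=near(w,(.6,-.18),.2)&(abs(w[...,2]-.066)<.005)
P=w[k]; print("rim",len(P),rect(P) if len(P) else 0)
for nm,c,r in(("orange",(.67,-.18),.13),("red",(.5,-.24),.08),("blue",(.58,.15),.1),("orange",(.64,.15),.09)):
    P=w[m[nm]&near(w,c,r)]
    if len(P)>3: print(nm,len(P),P.mean(0).round(4),P.min(0).round(3),P.max(0).round(3),rect(P))
E
python3 wl.py w1
```

```text
[0.59972193 0.15270998 0.39937685] 2.8
rim 755 (array([542.6, -53.7]), array([60.9, 47.4]), 32.11)
blue 1848 [0.577  0.1777 0.0971] [0.562 0.136 0.064] [0.591 0.209 0.106] (array([576.4, 171.7]), array([22.7, 73.5]), 7.02)
orange 1135 [0.6304 0.1838 0.0307] [0.619 0.138 0.018] [0.66  0.228 0.309] (array([639.3, 183.8]), array([33.3, 89.4]), 7.24)
```

View pics/w1.png

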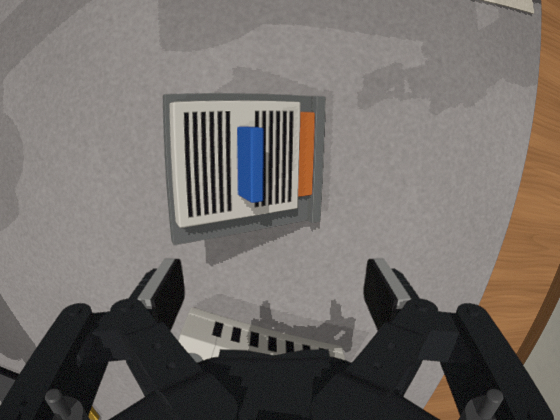

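The wrist view shows the filter at rows 100-225, columns 170-315. The blue bar is at about (165,250) and the orange tongue at columns 300-315. Now I'll fit its plane and extents.

```bash
cat > ff.py <<'E'
from fit import *
import sys
z=np.load(sys.argv[1]+".npz"); w=z["w"]; px=z["px"].astype(int); m=masks(z["px"])
r0,r1,c0,c1=map(int,sys.argv[2:6])
roi=np.zeros(px.shape[:2],bool); roi[r0:r1,c0:c1]=1
white=(px.min(-1)>150)&roi&(w[...,2]>.02)&(w[...,2]<.14)
P=w[white]; P=P[~np.isnan(P[:,0])]
c=np.median(P,0)
for _ in range(8):
    Vt=np.linalg.svd(P-c,full_matrices=0)[2]; n=Vt[2]*np.sign(Vt[2][2])
    k=abs((P-c)@n)<.003; P=P[k]; c=P.mean(0)
print("plane n",n.round(4),"tilt deg",np.degrees(np.arccos(n[2])).round(2),"yaw(of -n horiz)",np.arctan2(-n[1],-n[0])%(2*np.pi)-np.pi,"n",len(P))
# in-plane rect with F from normal
yaw=np.arctan2(-n[1],-n[0]); F=frame(yaw,np.arccos(n[2])); 
L=(P-c)@F; (cc,s,a)=cv2.minAreaRect((L[:,:2]*1000).astype(np.float32)); print("frame rect",cc,s,a)
ce=c+F@np.array([cc[0]/1000,cc[1]/1000,0]); org=ce-F[:,2]*.016; print("frame centre",ce.round(4),"origin",org.round(4),"grip",(org+F[:,2]*.038).round(4))
B=w[m["blue"]&roi]; b=(B-org)@F; top=b[b[:,2]>.043]
print("blue in F mm",np.percentile(b,[1,50,99],axis=0).round(4).tolist()); print("bar top rect",rect(top),len(top),np.median(top,0))
O=w[m["orange"]&roi]; q=(O-org)@F; print("tongue",np.percentile(q,[1,50,99],axis=0).round(4).tolist())
E
python3 ff.py w1 90 240 160 330
```

```text
plane n [0.4957 0.0609 0.8663] tilt deg 29.96 yaw(of -n horiz) 0.12228847323065217 n 6208
frame rect (-11.673389434814453, 5.690509796142578) (109.11656188964844, 125.31914520263672) 89.8488998413086
frame centre [0.5675 0.1753 0.0764] origin [0.5596 0.1743 0.0625] grip [0.5784 0.1766 0.0954]
blue in F mm [[nan, nan, nan], [nan, nan, nan], [nan, nan, nan]]
bar top rect (array([-0.3, -0.2]), array([12.5, 63.7]), 0.16) 999 [ 0.00037387 -0.00125278  0.04573128]
tongue [[nan, nan, nan], [nan, nan, nan], [nan, nan, nan]]
```

```bash
cat > tgt.py <<'E'
from h import *
FY=np.pi+.1223; FO=np.array([.5596,.1743,.0625])
def fgoal(O,F,up=0,gz=.039): # TCP pose for filter origin O, frame F; up: extra along Fz
    return np.array(O)+F[:,2]*(gz+.155+up), tool_for(F)
E
python3 -c "
from tgt import *
F=frame(FY,np.pi/6); jog(*fgoal(FO,F,.1),'pre')"
```

```text
pre shift [25.0, 110.2, 82.2] turn [0.5228, 0.0026, 0.0119] t 2.8
```

jog_arm(
  plan=[
    [[25,110,82],[0.523,0.003,0.012],85],
    [[25,110,82],[0.523,0.003,0.012],85],
    [[25,110,82],[0.523,0.003,0.012],85],
    [[25,110,82],[0.523,0.003,0.012],85],
    [[25,110,82],[0.523,0.003,0.012],85],
    [[25,110,82],[0.523,0.003,0.012],85],
  ],
)

```text
clock: 3.4
tcp_pos: [0.7051, 0.1937, 0.3178]
ee_rot: [0.639, 0.724, -0.193, -0.17]
force: [-0.4, 0.6, 0.1]
grip_width: 0.0852
grip_force: 0.0
```

```bash
python3 wl.py w2; python3 -c "
from tgt import *
F=frame(FY,np.pi/6); jog(*fgoal(FO,F,.1),'pre');jog(*fgoal(FO,F,.0),'grasp')
z=np.load('w2.npz');m=cv2.cvtColor(z['px'],cv2.COLOR_BGR2GRAY)"
```

```text
[0.70503858 0.19335298 0.31954757] 3.45
rim 0 0
blue 1335 [0.5823 0.1815 0.1012] [0.564 0.147 0.08 ] [0.591 0.209 0.106] (array([582.6, 179. ]), array([19.3, 64.3]), 17.13)
orange 2413 [0.629  0.1851 0.0313] [0.615 0.138 0.025] [0.643 0.228 0.039] (array([629.3, 182.9]), array([18.8, 89.8]), 6.97)
pre shift [-1.2, 1.5, 2.0] turn [0.0047, 0.0009, 0.0018] t 3.45
grasp shift [-1.1, 1.0, 102.0] turn [0.0047, 0.0009, 0.0018] t 3.45
```

View pics/w2.png

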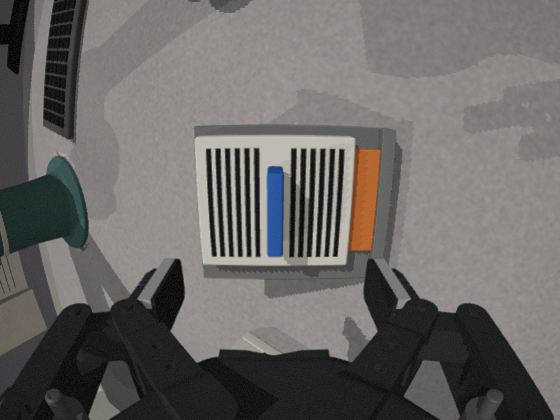

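The view is square on to the filter: bar at columns 267-283, between the fingers at about 180 and 370. I'll check the fit again from this view, then descend.

```bash
python3 ff.py w2 120 275 190 385
```

```text
plane n [0.4962 0.0624 0.8659] tilt deg 30.01 yaw(of -n horiz) 0.12504956342379314 n 8843
frame rect (-2.8176536560058594, 9.059574127197266) (109.57675170898438, 125.07521057128906) 89.64002227783203
frame centre [0.5677 0.1758 0.0763] origin [0.5598 0.1748 0.0625] grip [0.5787 0.1772 0.0954]
blue in F mm [[nan, nan, nan], [nan, nan, nan], [nan, nan, nan]]
bar top rect (array([-0.6, -0.1]), array([62.3, 11.1]), 89.69) 1252 [-0.00074472 -0.00258256  0.04597035]
tongue [[nan, nan, nan], [nan, nan, nan], [nan, nan, nan]]
```

jog_arm(
  plan=[
    [[-1,1,40],[0.003,0,0.001],85],
    [[-1,1,70],[0.004,0,0.001],85],
    [[-1,1,85],[0.004,0,0.001],85],
    [[-1,1,85],[0.004,0,0.001],85],
  ],
)

```text
clock: 3.85
tcp_pos: [0.6625, 0.1861, 0.2438]
ee_rot: [0.64, 0.723, -0.196, -0.172]
force: [-0.7, -0.3, -0.4]
grip_width: 0.0849
grip_force: 0.0
```

```bash
python3 -c "
from tgt import *
F=frame(FY,np.pi/6); jog(*fgoal(FO,F,.0),'grasp'); print(bot.observe()['force'])"
```

```text
grasp shift [0.9, 1.0, 14.8] turn [-0.004, 0.0008, -0.0003] t 3.85
[-0.66864692 -0.34841536 -0.38558814]
```

jog_arm(
  plan=[
    [[1,1,14.5],[-0.003,0,0],85],
    [[1,1,14.5],[-0.003,0,0],40],
    [[1,1,14.5],[-0.003,0,0],15],
    [[1,1,14.5],[-0.003,0,0],5],
    [[1,1,14.5],[-0.003,0,0],5],
    [[1,1,14.5],[-0.003,0,0],5],
    [[1,1,14.5],[-0.003,0,0],5],
  ],
  force=60,
)

```text
clock: 4.55
tcp_pos: [0.6577, 0.1863, 0.2313]
ee_rot: [0.64, 0.723, -0.195, -0.172]
force: [-3.0, 0.5, 5.5]
grip_width: 0.011
grip_force: 62.2
```

```bash
python3 -c "
from tgt import *
F=frame(FY,np.pi/6); jog(*fgoal(FO,F,.0),'grasp'); jog(*fgoal(FO+[0,0,.1],F,.0),'lift');o=bot.observe(); print(o['force'],o['grip_force'],o['grip_width'])"
```

```text
grasp shift [0.1, -1.2, 1.6] turn [-0.0022, 0.0003, -0.0007] t 4.55
lift shift [-0.0, -51.4, -84.9] turn [-0.0022, 0.0003, -0.0007] t 4.55
[-3.04275501  0.46182302  5.478572  ] 62.17654645442963 0.010963350461591186
```

jog_arm(
  plan=[
    [[0,-10,-17],[0,0,0],5],
    [[0,-25,-42],[0,0,0],5],
    [[0,-51,-85],[0,0,0],5],
    [[0,-76,-127],[0,0,0],5],
    [[0,-76,-127],[0,0,0],5],
  ],
)

```text
clock: 5.05
tcp_pos: [0.6574, 0.1866, 0.3892]
ee_rot: [0.641, 0.725, -0.188, -0.167]
force: [1.3, -0.1, -1.1]
grip_width: 0.0104
grip_force: 61.5
```

```bash
python3 -c "
from tgt import *
jog([.60,-.31,.50],tool_for(frame(np.pi-.195)));o=bot.observe(); print(o['force'],o['tcp_pos'],o['grip_force'],o['grip_width'],o['joint_positions'])"
```

```text
shift [-485.8, -156.8, -40.0] turn [-0.5046, 0.0796, 0.3104] t 5.05
[ 1.32073938 -0.09896169 -1.12842536] [0.65742888 0.18657776 0.38920278] 61.450921297073364 0.01039988285997054 [0.22683338 0.4586952  1.41354726 0.05303485 1.77534484 0.10191361]
```

jog_arm(
  plan=[
    [[-486,-157,-40],[-0.505,0.08,0.31],5],
    [[-486,-157,-40],[-0.505,0.08,0.31],5],
    [[-486,-157,-40],[-0.505,0.08,0.31],5],
    [[-486,-157,-40],[-0.505,0.08,0.31],5],
    [[-486,-157,-40],[-0.505,0.08,0.31],5],
    [[-486,-157,-40],[-0.505,0.08,0.31],5],
    [[-486,-157,-40],[-0.505,0.08,0.31],5],
    [[-486,-157,-40],[-0.505,0.08,0.31],5],
  ],
)

```text
clock: 5.85
tcp_pos: [0.6109, -0.2032, 0.4675]
ee_rot: [0.773, 0.635, -0.007, -0.004]
force: [0.7, 0.2, -2.3]
grip_width: 0.0107
grip_force: 61.3
```

```bash
python3 -c "
from tgt import *
jog([.60,-.31,.50],tool_for(frame(np.pi-.195)))"
```

```text
shift [-107.1, 9.5, -32.1] turn [-0.014, 0.0058, 0.0001] t 5.85
```

jog_arm(
  plan=[
    [[-107,9.5,-32],[-0.014,0.006,0],5],
    [[-107,9.5,-32],[-0.014,0.006,0],5],
    [[-107,9.5,-32],[-0.014,0.006,0],5],
    [[-107,9.5,-32],[-0.014,0.006,0],5],
  ],
)

```text
clock: 6.25
tcp_pos: [0.6003, -0.3104, 0.5]
ee_rot: [0.774, 0.634, 0.0, 0.0]
force: [0.6, -0.5, -2.9]
grip_width: 0.0109
grip_force: 61.3
```

```bash
python3 wl.py w3
```

```text
[ 0.60068048 -0.30859973  0.49914622] 6.3
rim 14542 (array([ 601.2, -179.7]), array([192. , 231.8]), 78.45)
orange 4251 [ 0.685  -0.2326  0.1694] [ 0.641 -0.31   0.061] [ 0.715 -0.126  0.387] (array([ 685.3, -221.2]), array([185.3,  47.6]), 76.63)
red 360 [ 0.5009 -0.2313  0.094 ] [ 0.475 -0.244  0.066] [ 0.51  -0.218  0.101] (array([ 492.2, -229.5]), array([24.9, 32.3]), 77.88)
```

View pics/w3.png

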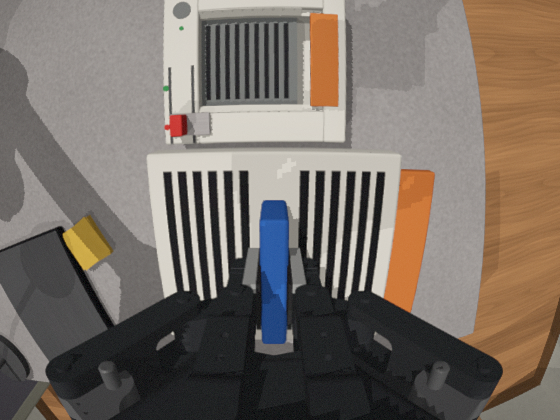

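The wrist view shows the cleaner at the top, with the lip at columns 310-337 and the knob at (125,178) near the 0 end. The held filter is below, tongue to the right. I'll measure both.

```bash
cat > cl.py <<'E'
from fit import *
z=np.load("w3.npz"); w=z["w"]; m=masks(z["px"]); px=z["px"].astype(int)
from scipy.optimize import minimize_scalar
k=near(w,(.6,-.18),.2)&(abs(w[...,2]-.066)<.006); P=w[k]
# yaw: sharpest outer x edges -> line fit
C=np.array([.6005,-.172])
for it in range(3):
    yaw=np.pi-.195 if it==0 else yaw
    F=frame(yaw)[:2,:2]; L=(P[:,:2]-C)@F
    def edge(sgn):
        xs=[];ys=[]
        for y in np.arange(-.09,.075,.006):
            s=L[(abs(L[:,1]-y)<.003)]
            if len(s)>20: xs.append((sgn*s[:,0]).max()*sgn); ys.append(y)
        a=np.polyfit(ys,xs,1); r=np.array(xs)-np.polyval(a,ys); kk=abs(r)<2*r.std()+1e-4
        return np.polyfit(np.array(ys)[kk],np.array(xs)[kk],1)
    a,b=edge(1),edge(-1); print("edges +x",a.round(4),"-x",b.round(4))
    yaw-=(a[0]+b[0])/2; C=C+F[:,0]*(a[1]+b[1])/2
F=frame(yaw)[:2,:2]; print("yaw-pi",yaw-np.pi,"C",C)
def loc(k): return np.c_[(w[k][:,:2]-C)@F,w[k][:,2]]
allk=near(w,C,.15)&(w[...,2]<.12)
L=loc(allk); 
q=lambda a:np.percentile(a,[1,50,99]).round(4)
print("+y outer edge: min",q(L[(abs(L[:,0])<.1)&(abs(L[:,2]-.066)<.004)][:,1]))
fl=L[(L[:,2]<.056)&(L[:,2]>.03)&(abs(L[:,0])<.09)&(abs(L[:,1])<.075)]; print("bay pts x",q(fl[:,0]),"y",q(fl[:,1]),"z",q(fl[:,2]))
for zl in((.044,.052),): 
    s=fl[(fl[:,2]>zl[0])&(fl[:,2]<zl[1])]; print("floor x",q(s[:,0]),"y",q(s[:,1]),"z",np.median(s[:,2]))
o=loc(allk&m["orange"]); print("lip",[q(o[:,i]) for i in range(3)])
r=loc(allk&m["red"]); print("red",[q(r[:,i]) for i in range(3)]); t=r[r[:,2]>.095]; print("knob top",[q(t[:,i]) for i in range(3)])
for n in("scene","side"):
    zz=np.load(n+".npz"); ww=zz["w"]; mm=masks(zz["px"]); kk=near(ww,C,.16)
    for nm,lo in(("red",.092),("orange",.055)):
        s=ww[kk&mm[nm]&(ww[...,2]>lo)]; s=np.c_[(s[:,:2]-C)@F,s[:,2]]; print(n,nm,[q(s[:,i]) for i in range(3)])
E
python3 cl.py
python3 - <<'E'
from tgt import *
from fit import *
z=np.load("w3.npz"); w=z["w"]; px=z["px"].astype(int)
k=(px.min(-1)>150)&(w[...,2]>.25)&(w[...,2]<.4); k[:150]=0; P=w[k]; c=np.median(P,0)
for _ in range(8):
    Vt=np.linalg.svd(P-c,full_matrices=0)[2]; n=Vt[2]*np.sign(Vt[2][2]); P=P[abs((P-c)@n)<.002]; c=P.mean(0)
T=tool_for(frame(np.pi-.195)); tp=np.array([.6003,-.310,.4995]); L=(P-tp)@T
print("normal in tool",(T.T@n).round(4),"plane z",L[:,2].mean(),"exp",.155+.039-.016,"y range",np.percentile(L[:,1],[.2,99.8]),"x max",np.percentile(L[:,0],99.8))
E
```

```text
edges +x [-0.001   0.1121] -x [-0.0004 -0.1166]
edges +x [-0.0003  0.1143] -x [ 0.0003 -0.1143]
edges +x [-0.0003  0.1143] -x [ 0.0003 -0.1143]
yaw-pi -0.1943191574200327 C [ 0.60269348 -0.17243323]
+y outer edge: min [-0.0809  0.0323  0.102 ]
bay pts x [-0.0543  0.0058  0.0679] y [-0.0602 -0.0022  0.0549] z [0.0464 0.0486 0.0538]
floor x [-0.0539  0.0058  0.0674] y [-0.0598 -0.0015  0.0549] z 0.048622865348924287
lip [array([-0.1034, -0.0869, -0.0708]), array([-0.0595, -0.0008,  0.0561]), array([0.0649, 0.0669, 0.0688])]
red [array([0.0813, 0.0869, 0.1118]), array([0.0653, 0.0778, 0.0894]), array([0.0665, 0.0981, 0.1003])]
knob top [array([0.0815, 0.0885, 0.0964]), array([0.0652, 0.077 , 0.0897]), array([0.0955, 0.0985, 0.1003])]
scene red [array([0.0814, 0.0887, 0.0982]), array([0.0681, 0.0803, 0.0913]), array([0.0934, 0.0981, 0.1044])]
scene orange [array([-0.1013, -0.0843, -0.0685]), array([-0.0589, -0.    ,  0.0554]), array([0.0599, 0.0677, 0.0741])]
side red [array([0.0856, 0.0926, 0.101 ]), array([0.0678, 0.0826, 0.0933]), array([0.0934, 0.0964, 0.1006])]
side orange [array([-0.1004, -0.0822, -0.0658]), array([-0.058 ,  0.0007,  0.058 ]), array([0.0606, 0.0642, 0.0685])]
normal in tool [ 2.4e-03 -2.0e-04 -1.0e+00] plane z 0.17917989750413743 exp 0.178 y range [-0.06168836  0.0626615 ] x max 0.05504702542338323
```

```bash
cat >> cl.py <<'E'
print("---")
pxl=z["px"][allk]
for y0 in(-.03,.03):
  for x in np.arange(-.118,.120,.004):
    s=(abs(L[:,0]-x)<.002)&(abs(L[:,1]-y0)<.008)
    if s.sum(): print(round(x*1000),"z",(np.percentile(L[s][:,2],[5,50,95])*1000).round(1),pxl[s].mean(0).round(),end=" | " if round(x*1000)%8 else "\n")
  print()
E
python3 cl.py | sed -n '/---/,$p'
```

```text
---
-114 z [64.  65.9 66.7] [159. 168. 172.] | -110 z [65.3 66.4 67.5] [182. 191. 195.] | -106 z [65.  66.5 67.6] [170. 181. 191.] | -102 z [65.7 66.8 67.9] [ 59. 112. 189.] | -98 z [65.7 66.7 68.6] [ 55. 112. 190.] | -94 z [66.1 67.1 68.3] [ 56. 112. 190.] | -90 z [65.5 66.7 68.2] [ 56. 113. 190.] | -86 z [65.5 67.  68.3] [ 57. 114. 191.] | -82 z [65.5 66.9 68.3] [ 58. 114. 191.] | -78 z [66.  66.9 68. ] [ 58. 114. 191.] | -74 z [19.  66.5 68. ] [106. 146. 197.] | -70 z [19.2 21.7 67.4] [138. 165. 197.] | -66 z [19.2 20.3 21.8] [153. 162. 165.] | -62 z [18.9 20.1 22. ] [125. 133. 136.] | -58 z [19.3 20.6 21.9] [125. 132. 135.] | -54 z [47.1 48.6 50.1] [121. 124. 122.] | -50 z [46.8 47.9 49.6] [120. 124. 122.] | -46 z [46.7 48.6 50.4] [120. 123. 121.] | -42 z [47.8 48.9 50.4] [51. 50. 50.] | -38 z [47.3 48.6 50.2] [92. 94. 93.] | -34 z [47.2 48.6 49.8] [121. 124. 123.] | -30 z [47.4 49.  50.2] [54. 53. 53.] | -26 z [47.3 48.4 49.4] [71. 72. 71.] | -22 z [47.  48.3 50.5] [122. 125. 123.] | -18 z [47.4 48.8 50.5] [72. 73. 72.] | -14 z [47.3 48.4 49.7] [71. 71. 71.] | -10 z [47.3 48.3 4
[... 2918 characters left out ...]
 38. 39.] | 50 z [46.9 48.8 50. ] [92. 93. 92.] | 54 z [47.5 49.  50.1] [119. 122. 121.] | 58 z [47.6 48.8 49.9] [49. 47. 47.] | 62 z [47.1 48.9 49.8] [59. 59. 58.] | 66 z [47.8 49.4 62.8] [80. 84. 84.] | 70 z [53.2 65.6 67.6] [162. 170. 174.] | 74 z [65.8 67.  68.2] [132. 136. 139.] | 78 z [65.3 66.8 67.8] [170. 178. 181.] | 82 z [64.9 66.6 67.9] [203. 212. 216.] | 86 z [65.2 66.5 67.9] [202. 212. 216.] | 90 z [64.9 66.4 67.6] [202. 212. 216.] | 94 z [66.  66.6 67.8] [202. 212. 216.] | 98 z [65.1 66.4 67.8] [202. 212. 216.] | 102 z [65.1 66.4 68. ] [189. 198. 202.] | 106 z [65.4 67.2 68.5] [104. 111. 107.] | 110 z [65.8 66.7 68.2] [153. 184. 156.] | 114 z [65.1 66.7 68. ] [146. 175. 150.] |
```

```bash
cat >> tgt.py <<'E'
CY=np.pi-.1943; CO=np.array([.6134,-.1724,0]); CF=frame(CY)
E=CO+CF@np.array([-.045,0,.048])
def ins(th,r=0,d=.003,dl=.001,gz=.0402,dy=0):
    F=frame(CY,np.radians(th)); O=E+CF[:,0]*dl+CF[:,1]*dy+F[:,2]*d+F[:,0]*(.058+r)
    return fgoal(O,F,0,gz)
E
python3 -c "
from tgt import *
jog(*ins(20,.06,.08),'A0'); jog(*ins(20,.06,.003),'A')"
```

```text
A0 shift [135.9, 13.2, 152.4] turn [0.3487, -0.0017, -0.0021] t 6.3
A shift [135.8, -13.2, 224.7] turn [0.3487, -0.0017, -0.0021] t 6.3
```

jog_arm(
  plan=[
    [[136,13,152],[0.349,-0.002,-0.002],5],
    [[136,13,152],[0.349,-0.002,-0.002],5],
    [[136,13,152],[0.349,-0.002,-0.002],5],
    [[136,13,152],[0.349,-0.002,-0.002],5],
    [[136,13,152],[0.349,-0.002,-0.002],5],
    [[136,13,152],[0.349,-0.002,-0.002],5],
  ],
)

```text
clock: 6.9
tcp_pos: [0.6399, -0.1738, 0.3447]
ee_rot: [0.758, 0.628, -0.113, -0.135]
force: [1.4, 0.2, -2.2]
grip_width: 0.0105
grip_force: 61.2
```

```bash
python3 wl.py w4; python3 -c "
from tgt import *
jog(*ins(20,.06,.08),'A0'); jog(*ins(20,.06,.004),'A')
F=frame(CY,np.radians(20)); T=tool_for(F); o=bot.observe(); T=Ro.from_quat(o['ee_rot']).as_matrix()
p=np.load('w4.npz'); w=p['w']; px=p['px'].astype(int)
k=(px.min(-1)>150); k[:150]=0; k&=(w[...,2]>.1)
P=w[k]; L=(P-o['tcp_pos'])@T; s=abs(L[:,2]-.179)<.006; L=L[s]
print('held z',np.median(L[:,2]),'y',np.percentile(L[:,1],[.3,99.7]),'x',L[:,0].max()); print(np.linalg.lstsq(np.c_[L[:,:2],np.ones(len(L))],L[:,2],rcond=None)[0])"
```

```text
[ 0.64022658 -0.1753481   0.34697371] 6.95
rim 25919 (array([ 603.5, -169.7]), array([209.4, 230.1]), 78.87)
orange 10062 [ 0.6711 -0.1765  0.0991] [ 0.631 -0.248  0.061] [ 0.716 -0.126  0.223] (array([ 669.7, -183.4]), array([120.1,  72.5]), 78.81)
A0 shift [-2.3, 0.3, -0.1] turn [-0.0011, 0.0032, 0.004] t 6.95
A shift [-2.0, 0.4, 75.9] turn [-0.0011, 0.0032, 0.004] t 6.95
held z 0.18201201584394877 y [-0.06271036  0.06113591] x 0.05725790410580995
[0.00279228 0.00347902 0.18197029]
```

```bash
sed 's/w3.npz/w4.npz/' cl.py > cl4.py; python3 cl4.py | sed '/---/,$d' | head -12
```

```text
edges +x [-1.3265 -0.0308] -x [-0.0011 -0.1168]
edges +x [0.5179 0.0127] -x [ 0.6647 -0.0527]
edges +x [-1.2624  0.0588] -x [ 0.0717 -0.0272]
yaw-pi 0.47286290870130543 C [ 0.6750944  -0.17531201]
+y outer edge: min [-0.1389 -0.0449  0.0991]
bay pts x [-0.0143  0.0036  0.0441] y [-0.0745 -0.0509  0.0531] z [0.0354 0.0487 0.0517]
floor x [-0.0144  0.0031  0.0434] y [-0.0746 -0.0517  0.0514] z 0.04868605723721952
lip [array([-0.0504, -0.0097,  0.0367]), array([-0.0356,  0.0116,  0.0657]), array([0.0649, 0.0671, 0.0689])]Traceback (most recent call last):
  File "cl4.py", line 29, in <module>
    r=loc(allk&m["red"]); print("red",[q(r[:,i]) for i in range(3)]); t=r[r[:,2]>.095]; print("knob top",[q(t[:,i]) for i in range(3)])
                                       ~^^^^^^^^
  File "cl4.py", line 23, in <lambda>
    q=lambda a:np.percentile(a,[1,50,99]).round(4)
               ~~~~~~~~~~~~~^^^^^^^^^^^^^
    return _quantile_unchecked(
        a, q, axis, out, overwrite_input, method, keepdims, weights)
    return _ureduce(a,
                    func=_quantile_ureduce_func,
    ...<5 lines>...
                    overwrite_input=overwrite_input,
                    method=method)
    r = func(a, **kwargs)
    result = _quantile(arr,
                       quantiles=q,
    ...<2 lines>...
                       out=out,
                       weights=wgt)
    slices_having_nans = np.isnan(arr[-1, ...])
                                  ~~~^^^^^^^^^
IndexError: index -1 is out of bounds for axis 0 with size 0
```

View pics/w4.png

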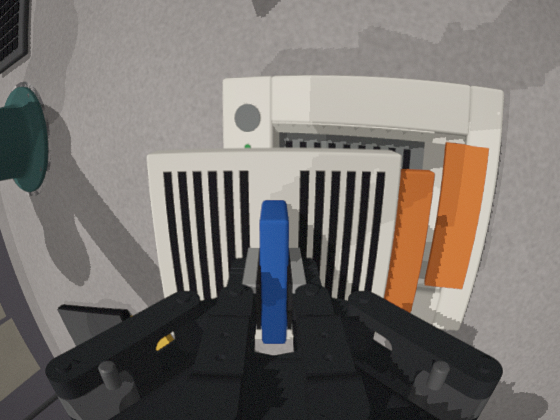

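The tongue (columns 390-433) is parallel to the lip (430-487) and just on its robot side. I'll measure the lip and tongue edges in the cleaner frame from this picture.

```bash
cat > rel.py <<'E'
from tgt import *; from fit import masks
import sys
p=np.load(sys.argv[1]+".npz"); w=p["w"]; L=(w-CO)@CF; m=masks(p["px"])["orange"]
def q(a): return (np.percentile(a,[1,3,50,97,99],axis=0)*1000).round(1).T.tolist()
lip=L[m&(abs(L[...,2]-.067)<.004)&(L[...,0]<-.05)]; print("lip x,y,z",q(lip))
r=L[(abs(L[...,2]-.066)<.005)&(abs(L[...,0])<.14)&(abs(L[...,1])<.13)]; print("rim",q(r))
o=bot.observe(); T=Ro.from_quat(o["ee_rot"]); t=(T.inv().apply((w-o["tcp_pos"]).reshape(-1,3))).reshape(w.shape)
g=t[m&(abs(t[...,2]-.19)<.012)&(t[...,1]>.05)]; print("tongue in tool",q(g))
print("tool in cleaner",((o["tcp_pos"]-CO)@CF).round(4))
E
python3 rel.py w4
```

```text
lip x,y,z [[-93.0, -92.3, -75.8, -60.0, -59.5], [-58.8, -56.7, -6.0, 54.1, 57.2], [65.2, 65.7, 67.1, 68.5, 68.9]]
rim [[-102.6, -100.5, -52.9, 113.3, 120.5], [-104.1, -102.5, -68.7, 82.7, 93.8], [62.0, 63.8, 66.6, 68.2, 68.6]]
tongue in tool [[-37.0, -33.0, 10.6, 45.7, 46.7], [65.6, 66.0, 75.4, 84.8, 85.3], [188.9, 189.1, 190.3, 191.5, 192.2]]
tool in cleaner [-0.0269 -0.0023  0.347 ]
```

```bash
sed -i 's/gz=.0402/gz=.0415/' tgt.py; python3 -c "
from tgt import *
from fit import masks
for n in('w3','w4'):
    p=np.load(n+'.npz'); c=p['w']@p['R'].T+p['t']; m=masks(p['px'])['blue']; b=c[m&(c[...,2]<.2)]; print(n,np.nanmedian(b,0),np.nanpercentile(b,[2,98],axis=0).round(4).tolist(), ((p['w'][m&(c[...,2]<.2)]).mean(0)))
    m=masks(p['px'])['orange']; b=c[m&(c[...,2]<.22)]; print(np.nanmedian(b,0))
jog(*ins(20,.06,.004),'A');jog(*ins(20,.0,.004),'B')"
```

```text
w3 [1.28255769e-04 2.66982814e-02 1.34755611e-01] [[-0.0054, -0.0002, 0.1272], [0.0054, 0.0641, 0.1477]] [ 0.60226896 -0.30272311  0.3486558 ]
[0.07591569 0.01736014 0.16984971]
w4 [1.27716903e-04 2.66178192e-02 1.34690531e-01] [[-0.0054, -0.0002, 0.1271], [0.0054, 0.0637, 0.1478]] [ 0.58982353 -0.15608576  0.20273083]
[0.08074464 0.0008727  0.17575496]
A shift [-2.0, 0.4, 74.6] turn [-0.0011, 0.0032, 0.004] t 6.95
B shift [-2.3, 60.4, 74.5] turn [-0.0011, 0.0032, 0.004] t 6.95
```

jog_arm(
  plan=[
    [[-1,0,40],[0,0.002,0.002],5],
    [[-1,0,65],[0,0.002,0.002],5],
    [[-1,0,74],[0,0.002,0.002],5],
    [[-1,0,74],[0,0.002,0.002],5],
  ],
)

```text
clock: 7.35
tcp_pos: [0.6147, -0.174, 0.2783]
ee_rot: [0.761, 0.625, -0.11, -0.134]
force: [0.1, 0.6, -3.0]
grip_width: 0.0105
grip_force: 61.2
```

```bash
python3 -c "
from tgt import *
jog(*ins(20,.06,.004),'A');jog(*ins(20,.0,.004),'B');print(bot.observe()['force'])"; python3 wl.py w5 >/dev/null; python3 rel.py w5
```

```text
A shift [1.3, 0.7, 1.4] turn [0.0001, -0.0001, -0.0016] t 7.35
B shift [1.4, 60.7, 1.4] turn [0.0001, -0.0001, -0.0016] t 7.35
[ 0.14928311  0.59739634 -2.99761691]
lip x,y,z [[-93.1, -92.2, -74.9, -59.5, -59.2], [-59.1, -57.1, -8.6, 53.7, 56.9], [63.7, 65.1, 67.1, 68.5, 68.8]]
rim [[-101.2, -97.9, -28.3, 113.3, 120.4], [-104.2, -102.7, -71.7, 65.5, 78.0], [61.8, 63.3, 66.6, 68.2, 68.6]]
tongue in tool [[-52.2, -43.9, 9.5, 53.8, 59.2], [65.4, 66.0, 81.0, 132.9, 134.4], [178.1, 178.3, 188.9, 190.4, 190.9]]
tool in cleaner [-0.0024  0.0013  0.2796]
```

jog_arm(
  plan=[
    [[0,12,0.5],[0,0,0],5],
    [[0,22,1],[0,0,0],5],
    [[0,32,1],[0,0,0],5],
    [[0,40,1],[0,0,0],5],
    [[0,47,1],[0,0,0],5],
    [[0,50,1],[0,0,0],5],
  ],
)

```text
clock: 8.0
tcp_pos: [0.6617, -0.1826, 0.2593]
ee_rot: [0.761, 0.625, -0.11, -0.134]
force: [-0.1, -0.3, -2.1]
grip_width: 0.0108
grip_force: 61.3
```

```bash
python3 -c "
from tgt import *
jog(*ins(20,.0,.004),'B');print(bot.observe()['force'],bot.observe()['wrist_torque'])"
```

```text
B shift [0.7, 9.2, -0.1] turn [0.0, 0.0001, -0.0007] t 8.0
[-0.08021617 -0.28704064 -2.09256008] [-0.017079   -0.3170957   0.02128083]
```

jog_arm(
  plan=[
    [[0.5,4,0],[0,0,0],5],
    [[0.5,7,0],[0,0,0],5],
    [[0.5,9,0],[0,0,0],5],
    [[0.5,9,0],[0,0,0],5],
  ],
)

```text
clock: 8.4
tcp_pos: [0.6694, -0.1837, 0.2569]
ee_rot: [0.761, 0.625, -0.11, -0.134]
force: [0.7, 1.1, -2.2]
grip_width: 0.0106
grip_force: 61.3
```

```bash
python3 wl.py w6; python3 rel.py w6; python3 -c "
from tgt import *
jog(*ins(20,.0,.004),'B')
for th,d,dl in((15,.004,.001),(10,.003,.001),(5,.0025,.0005),(0,.002,0),(0,-.001,0)): jog(*ins(th,0,d,dl),str(th))
print(bot.observe()['force'],bot.observe()['wrist_torque'])"
```

```text
[ 0.66927015 -0.18369497  0.25691209] 8.45
rim 51804 (array([ 603.9, -169.2]), array([209. , 231.4]), 79.24)
orange 11892 [ 0.6897 -0.1716  0.0662] [ 0.588 -0.242  0.053] [ 0.717 -0.125  0.184] (array([ 666. , -186.6]), array([129.4, 106.8]), 17.31)
red 89 [ 0.5058 -0.2401  0.0877] [ 0.504 -0.243  0.078] [ 0.507 -0.237  0.096] (array([ 506. , -239.9]), array([6.9, 2.3]), 64.02)
lip x,y,z [[-93.3, -92.7, -76.6, -60.2, -59.6], [-59.4, -57.8, -18.4, 33.0, 38.1], [65.3, 65.8, 67.1, 68.4, 68.7]]
rim [[-102.4, -100.1, -45.4, 116.4, 121.3], [-104.1, -102.5, -68.1, 36.1, 64.9], [62.2, 64.1, 66.7, 68.9, 70.3]]
tongue in tool [[-31.9, -29.2, 12.2, 45.2, 56.9], [66.0, 66.2, 68.5, 71.1, 71.4], [178.1, 178.3, 187.5, 188.8, 189.3]]
tool in cleaner [-0.057   0.0003  0.2569]
B shift [0.3, 1.2, 0.3] turn [0.0003, 0.0, -0.0008] t 8.45
15 shift [0.3, -16.0, 6.1] turn [-0.087, 0.0001, -0.0008] t 8.45
10 shift [0.3, -32.5, 14.4] turn [-0.1743, 0.0001, -0.0008] t 8.45
5 shift [0.3, -47.8, 23.4] turn [-0.2615, 0.0001, -0.0008] t 8.45
0 shift [0.2, -62.2, 33.7] turn [-0.3488, 0.0002, -0.0008] t 8.45
0 shift [0.2, -61.2, 36.5] turn [-0.3488, 0.0002, -0.0008] t 8.45
[ 0.2839156   0.44239667 -1.77488511] [-0.078368   -0.33755423  0.03077348]
```

View pics/w6.png

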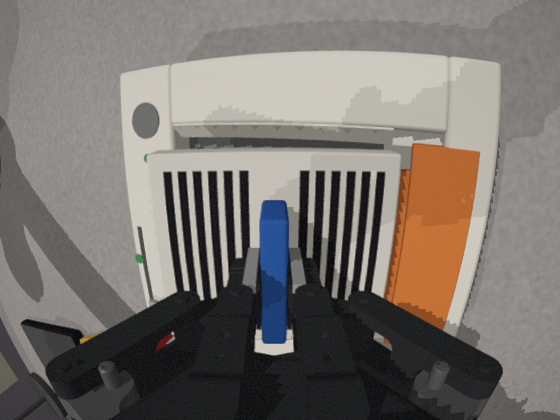

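The tongue is hidden under the lip (visible only to column 410, against 433 before) with no contact force, so it is hooked. Now the slow swing.

jog_arm(
  plan=[
    [[0.2,-6,2],[-0.035,0,0],5],
    [[0.2,-11,4],[-0.061,0,0],5],
    [[0.2,-16,6],[-0.087,0,0],5],
    [[0.2,-21,8.5],[-0.113,0,0],5],
    [[0.2,-26,11],[-0.139,0,0],5],
    [[0.2,-32,14.5],[-0.174,0,0],5],
    [[0.2,-32.5,14.5],[-0.174,0,0],5],
  ],
)

```text
clock: 9.15
tcp_pos: [0.6333, -0.1764, 0.2545]
ee_rot: [0.77, 0.632, -0.056, -0.068]
force: [0.1, 0.1, -2.6]
grip_width: 0.0113
grip_force: 61.3
```

```bash
python3 -c "
from tgt import *
for th,d,dl in((10,.003,.001),(5,.0025,.0005),(0,.002,0),(0,-.001,0)): jog(*ins(th,0,d,dl),str(th))
print(bot.observe()['force'],bot.observe()['wrist_torque'])"
```

```text
10 shift [0.0, 1.2, -0.3] turn [-0.0012, 0.0001, -0.0009] t 9.15
5 shift [0.0, -15.4, 6.0] turn [-0.0884, 0.0001, -0.0009] t 9.15
0 shift [0.0, -31.4, 13.7] turn [-0.1757, 0.0002, -0.0009] t 9.15
0 shift [0.0, -30.9, 16.6] turn [-0.1757, 0.0002, -0.0009] t 9.15
[ 0.06300315  0.13317191 -2.63990818] [-0.02510233 -0.10084258 -0.01363002]
```

jog_arm(
  plan=[
    [[0,-5,2],[-0.03,0,0],5],
    [[0,-10,4],[-0.059,0,0],5],
    [[0,-15.5,6],[-0.088,0,0],5],
    [[0,-21,8.5],[-0.117,0,0],5],
    [[0,-26,11],[-0.146,0,0],5],
    [[0,-31.4,13.7],[-0.175,0,0],5],
    [[0,-31.4,13.7],[-0.175,0,0],5],
  ],
)

```text
clock: 9.85
tcp_pos: [0.6009, -0.17, 0.2461]
ee_rot: [0.773, 0.635, -0.001, -0.001]
force: [0.4, -0.3, -3.2]
grip_width: 0.011
grip_force: 61.3
```

```bash
python3 -c "
from tgt import *
for th,d,dl in((0,.002,0),(0,-.001,0)): jog(*ins(th,0,d,dl),str(th))
print(bot.observe()['force'],bot.observe()['wrist_torque'])"; python3 wl.py w7|head -1; python3 rel.py w7
```

```text
0 shift [0.0, -0.3, -0.4] turn [-0.0019, 0.0001, -0.0009] t 9.85
0 shift [0.0, -0.2, 2.6] turn [-0.0019, 0.0001, -0.0009] t 9.85
[ 0.44730126 -0.29278489 -3.18986254] [-0.01628978 -0.0076154   0.0126881 ]
[ 0.60146067 -0.17010033  0.24638055] 9.9
lip x,y,z [[-93.0, -92.3, -75.1, -59.5, -59.2], [-59.4, -57.7, -16.1, 39.3, 45.3], [63.8, 65.2, 67.1, 68.2, 68.4]]
rim [[-100.2, -95.1, 13.6, 116.3, 121.5], [-103.7, -101.4, -47.5, 30.9, 48.1], [62.0, 63.9, 66.6, 67.9, 68.2]]
tongue in tool [[-44.2, -37.7, 15.2, 57.5, 59.4], [65.8, 66.9, 83.7, 104.5, 105.4], [178.1, 178.2, 179.4, 188.5, 188.9]]
tool in cleaner [0.0122 0.     0.2464]
```

Flat, about 2 mm above the floor and force-free. I'll lower gently until it makes contact.

jog_arm(
  plan=[
    [[0,0,1],[-0.001,0,0],5],
    [[0,0,1.5],[-0.001,0,0],5],
    [[0,0,2],[-0.001,0,0],5],
    [[0,0,2],[-0.001,0,0],5],
  ],
)

```text
clock: 10.3
tcp_pos: [0.6019, -0.1702, 0.2443]
ee_rot: [0.773, 0.635, 0.0, 0.0]
force: [-2.7, 0.6, -1.5]
grip_width: 0.0109
grip_force: 61.6
```

jog_arm(
  plan=[
    [[0,0,0.6],[0,0,0],5],
    [[0,0,1.2],[0,0,0],5],
    [[0,0,1.2],[0,0,0],5],
  ],
)

```text
clock: 10.6
tcp_pos: [0.6018, -0.1701, 0.2443]
ee_rot: [0.773, 0.635, 0.0, 0.0]
force: [-5.8, 1.4, 6.4]
grip_width: 0.0105
grip_force: 62.5
```

jog_arm(
  plan=[
    [[0,-1,0.3],[0,0,0],5],
    [[0,-1,0.8],[0,0,0],5],
    [[0,-1,0.8],[0,0,0],5],
  ],
)

```text
clock: 10.9
tcp_pos: [0.6014, -0.17, 0.2443]
ee_rot: [0.773, 0.635, 0.001, 0.001]
force: [-4.9, 1.6, 8.8]
grip_width: 0.0111
grip_force: 62.9
```

```bash
cat > chk.py <<'E'
from tgt import *; from fit import masks
import sys
n=sys.argv[1]; p=eyes.grab_frame("wrist"); px=p["pixels"]; cv2.imwrite(f"pics/{n}.png",px); L=(wcloud(p)-CO)@CF; o=bot.observe(); print(o["force"].round(1),o["wrist_torque"].round(2))
x,y,z=L[...,0],L[...,1],L[...,2]; wh=px.min(-1)>140
f=wh&(abs(x-.013)<.061)&(abs(y)<.053)&(z>.05)&(z<.09)
A=np.c_[x[f],y[f],np.ones(f.sum())]; s=np.linalg.lstsq(A,z[f],rcond=None)[0]
for _ in range(4):
    r=z[f]-A@s; k=abs(r)<.0025; s=np.linalg.lstsq(A[k],z[f][k],rcond=None)[0]
r=wh&(z>.06)&(z<.07)&(abs(y)<.1)&((y<-.07)|(y>.07))&(abs(x)<.09)
B=np.c_[x[r],y[r],np.ones(r.sum())]; t=np.linalg.lstsq(B,z[r],rcond=None)[0]
e=lambda c,a:round((c[0]*a[0]+c[1]*a[1]+c[2])*1000,1)
print("frame top z at -x,+x,-y,+y ends",[e(s,a) for a in((-.045,0),(.072,0),(.013,-.05),(.013,.05))],f.sum(),"rim",[e(t,a) for a in((-.045,0),(.072,0))],r.sum())
m=masks(px)
b=np.c_[x[m["blue"]],y[m["blue"]],z[m["blue"]]]; b=b[(b[:,2]>.05)&(b[:,2]<.12)]; print("bar",(np.nanpercentile(b,[2,50,98],axis=0)*1000).round(1).tolist())
E
python3 chk.py w8
```

```text
[-4.9  2.   7.9] [0.28 0.94 0.06]
frame top z at -x,+x,-y,+y ends [np.float64(64.6), np.float64(64.6), np.float64(64.6), np.float64(64.7)] 14578 rim [np.float64(66.6), np.float64(66.6)] 22812
bar [[6.2, -32.3, 72.5], [11.4, -10.8, 94.4], [16.9, 28.2, 95.8]]
```

The frame top is level and 2 mm below the rim at every end, so it is fully home. Release and retreat.

jog_arm(
  plan=[
    [[0,0,0],[0,0,0],25],
    [[0,0,0],[0,0,0],45],
    [[0,0,0],[0,0,0],45],
    [[0,0,0],[0,0,0],45],
    [[0,0,-20],[0,0,0],45],
    [[0,0,-60],[0,0,0],45],
    [[0,0,-110],[0,0,0],45],
    [[0,0,-110],[0,0,0],45],
  ],
)

```text
clock: 11.75
tcp_pos: [0.6037, -0.1709, 0.3613]
ee_rot: [0.773, 0.635, 0.004, 0.007]
force: [0.8, -0.7, 1.0]
grip_width: 0.0452
grip_force: 0.0
```

```bash
python3 chk.py w9; python3 -c "
from tgt import *; from fit import masks
p=cv2.imread('pics/w9.png')
for n in('wrist','side'):
    q=eyes.grab_frame(n); w=wcloud(q) if n=='wrist' else cloud(q); L=(w-CO)@CF; m=masks(q['pixels'])['red']&(L[...,2]>.088)&(L[...,2]<.11)&(L[...,0]>.07)&(L[...,0]<.13); l=L[m]; print(n,(np.percentile(l,[2,50,98],axis=0)*1000).round(1).tolist(),len(l))"
```

```text
[ 0.  -0.8  0.4] [0.   0.   0.01]
frame top z at -x,+x,-y,+y ends [np.float64(64.7), np.float64(64.7), np.float64(64.6), np.float64(64.8)] 7797 rim [np.float64(66.6), np.float64(66.7)] 10142
bar [[6.5, -32.0, 78.9], [11.6, -4.6, 94.5], [16.7, 29.0, 95.9]]
wrist [[92.9, 65.8, 88.9], [100.3, 69.8, 98.3], [107.0, 81.0, 99.8]] 313
side [[98.0, 72.7, 88.6], [105.4, 86.7, 95.4], [111.8, 95.0, 100.1]] 42
```

View pics/w9.png

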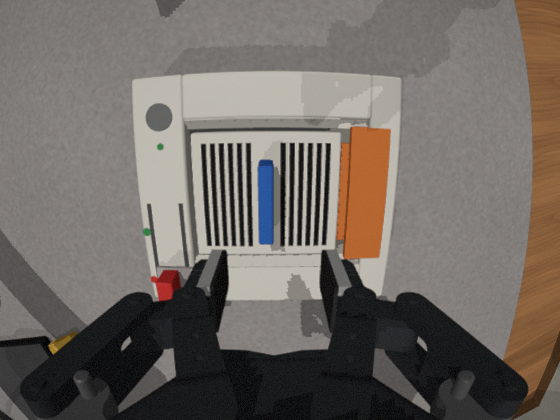

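The filter is home with its tongue under the lip. The knob is at (285,167) and open. I'll grip it from above in the same orientation.

```bash
cat >> tgt.py <<'E'
def knob(y,z=.251): return CO+CF@np.array([.100,y,z]), tool_for(CF)
E
python3 -c "
from tgt import *
jog(*knob(.079,.36),'over');jog(*knob(.079),'down')"
```

```text
over shift [-79.1, -87.0, -7.7] turn [0.0021, 0.0004, -0.0008] t 11.9
down shift [-79.0, -87.2, 101.3] turn [0.0021, 0.0004, -0.0008] t 11.9
```

jog_arm(
  plan=[
    [[-79,-87,0],[0.002,0,0],45],
    [[-79,-87,0],[0.002,0,0],45],
    [[-79,-87,0],[0.002,0,0],45],
    [[-79,-87,0],[0.002,0,0],45],
    [[-79,-87,40],[0.002,0,0],45],
  ],
)

```text
clock: 12.4
tcp_pos: [0.5027, -0.232, 0.3168]
ee_rot: [0.773, 0.634, 0.002, 0.005]
force: [0.5, -0.8, 0.4]
grip_width: 0.0449
grip_force: 0.0
```

```bash
python3 -c "
from tgt import *
from fit import masks
jog(*knob(.079),'down')
for n in('wrist','side'):
    q=eyes.grab_frame(n); w=wcloud(q) if n=='wrist' else cloud(q); L=(w-CO)@CF; m=masks(q['pixels'])['red']&(L[...,2]>.09)&(L[...,2]<.11)&(L[...,0]>.07)&(L[...,0]<.13); l=L[m]; print(n,(np.percentile(l,[2,50,98],axis=0)*1000).round(1).tolist(),len(l))"
```

```text
down shift [1.1, -3.6, 65.7] turn [0.0109, 0.0029, -0.0024] t 12.4
wrist [[93.1, 66.4, 92.4], [100.4, 77.2, 98.5], [107.6, 90.9, 99.9]] 997
side [[97.5, 70.8, 90.7], [105.4, 86.9, 95.5], [112.7, 95.5, 98.7]] 43
```

Knob centre from the wrist view is (100, 79), as expected. Descend and grip.

jog_arm(
  plan=[
    [[1,-3,35],[0.008,0.002,-0.002],45],
    [[1,-3,58],[0.008,0.002,-0.002],45],
    [[1,-3,65],[0.008,0.002,-0.002],45],
    [[1,-3,65],[0.008,0.002,-0.002],45],
    [[1,-3,65],[0.008,0.002,-0.002],20],
    [[1,-3,65],[0.008,0.002,-0.002],8],
    [[1,-3,65],[0.008,0.002,-0.002],8],
    [[1,-3,65],[0.008,0.002,-0.002],8],
  ],
  force=25,
)

```text
clock: 13.3
tcp_pos: [0.4995, -0.2296, 0.2495]
ee_rot: [0.772, 0.636, -0.0, -0.001]
force: [6.6, -0.6, -2.7]
grip_width: 0.015
grip_force: 30.8
```

```bash
python3 -c "
from tgt import *
jog(*knob(.079),'here');jog(*knob(.032),'end')"
```

```text
here shift [-0.9, 0.7, -1.5] turn [-0.0009, -0.0007, 0.0008] t 13.3
end shift [46.1, 0.7, -1.5] turn [-0.0009, -0.0007, 0.0008] t 13.3
```

jog_arm(
  plan=[
    [[8,0.7,-0.5],[0,0,0],8],
    [[17,0.7,-0.5],[0,0,0],8],
    [[26,0.7,-0.5],[0,0,0],8],
    [[34,0.7,-0.5],[0,0,0],8],
    [[41,0.7,-0.5],[0,0,0],8],
    [[44,0.7,-0.5],[0,0,0],8],
    [[46,0.7,-0.5],[0,0,0],8],
  ],
)

```text
clock: 14.0
tcp_pos: [0.5086, -0.1846, 0.2495]
ee_rot: [0.772, 0.636, -0.001, -0.001]
force: [4.8, -3.6, -6.3]
grip_width: 0.0154
grip_force: 30.5
```

jog_arm(
  plan=[
    [[1,0,0],[0,0,0],8],
    [[2,0,0],[0,0,0],8],
    [[2,0,0],[0,0,0],8],
  ],
)

```text
clock: 14.3
tcp_pos: [0.5089, -0.1828, 0.2495]
ee_rot: [0.772, 0.636, -0.001, -0.001]
force: [4.4, -2.1, -5.5]
grip_width: 0.0153
grip_force: 30.6
```

jog_arm(
  plan=[
    [[1,0,0],[0,0,0],8],
    [[2,0,0],[0,0,0],8],
    [[3,0,0],[0,0,0],8],
    [[3,0,0],[0,0,0],8],
  ],
)

```text
clock: 14.7
tcp_pos: [0.5091, -0.1818, 0.2495]
ee_rot: [0.772, 0.636, -0.002, 0.001]
force: [2.2, -12.6, -6.0]
grip_width: 0.0156
grip_force: 30.3
```

jog_arm(
  plan=[
    [[1,0,0],[0,0,0],8],
    [[1,0,0],[0,0,0],8],
    [[0,0,0],[0,0,0],20],
    [[-1,0,0],[0,0,0],45],
    [[-1,0,0],[0,0,0],45],
    [[-1,0,0],[0,0,0],45],
  ],
)

```text
clock: 15.3
tcp_pos: [0.5078, -0.1799, 0.2483]
ee_rot: [0.772, 0.636, -0.002, -0.004]
force: [-0.2, -0.8, -0.6]
grip_width: 0.0452
grip_force: 0.0
```

jog_arm(
  plan=[
    [[0,0,-15],[0,0,0],45],
    [[0,0,-60],[0,0,0],45],
    [[0,0,-110],[0,0,0],45],
    [[-40,0,-150],[0,0,0],45],
    [[-90,0,-190],[0,0,0],45],
    [[-140,0,-220],[0,0,0],45],
    [[-140,0,-220],[0,0,0],45],
  ],
)

```text
clock: 16.0
tcp_pos: [0.4821, -0.3204, 0.4725]
ee_rot: [0.772, 0.635, -0.002, -0.001]
force: [0.9, -0.2, -0.2]
grip_width: 0.0452
grip_force: 0.0
```

```bash
python3 chk.py w10; python3 -c "
from tgt import *
from fit import masks
for n in('wrist','side','scene'):
    q=eyes.grab_frame(n); w=wcloud(q) if n=='wrist' else cloud(q); L=(w-CO)@CF; m=masks(q['pixels'])['red']&(L[...,2]>.09)&(L[...,2]<.11)&(L[...,0]>.07)&(L[...,0]<.13); l=L[m]; print(n,(np.percentile(l,[2,50,98],axis=0)*1000).round(1).tolist() if len(l) else 0,len(l))"
```

```text
[ 0.1 -2.7  2.3] [-0.14 -0.1   0.02]
frame top z at -x,+x,-y,+y ends [np.float64(64.4), np.float64(64.4), np.float64(64.4), np.float64(64.5)] 3307 rim [np.float64(66.3), np.float64(66.3)] 3610
bar [[5.5, -27.8, 70.2], [14.0, 3.3, 93.7], [17.9, 32.1, 96.0]]
wrist [[93.2, 20.1, 93.2], [100.5, 33.3, 98.3], [107.8, 44.6, 100.6]] 348
side [[98.8, 24.8, 90.9], [104.8, 38.1, 95.1], [112.1, 48.3, 98.1]] 34
scene [[92.3, 22.2, 91.3], [97.7, 35.3, 99.2], [109.5, 46.7, 103.2]] 33
```

View pics/w10.png

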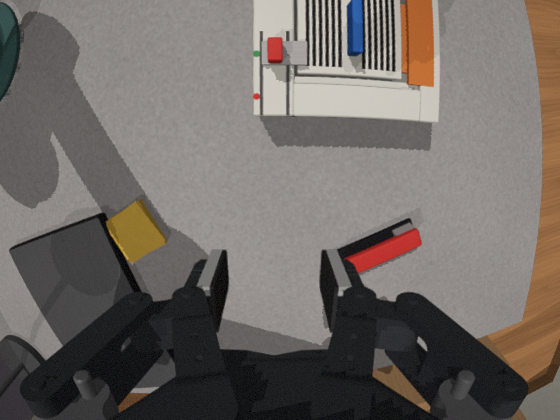

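```bash
python3 -c "
from h import *
print(workorder.finish_job())"
```

```text
the job is handed in; nothing more can be done
None
```

The filter cassette is hooked under the lip and lies flat and fully home, and the lock knob is slid to its stop. I handed the job in at about 16 s of the 58 s; the mug, mouse and stapler were not touched.

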